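Set the sprung stop leg of the packing gauge and hold it locked at the mark

ROBOT

A 6-joint arm with a two-finger parallel gripper is mounted at the origin on a cart in front of the work surface, level with it; the furniture and walls round the work are solid. World frame = base frame: x ahead of the robot, y to its left, z up, the work surface at z = 0. Lengths are in mm, angles in degrees, forces in N, time in s.
With the tool pointing down it reaches from about 300 to 850 mm from the base axis. Payload 4.2 kg.
Tool frame: the origin (TCP) lies midway between the tips of the shut fingers; the grasp point (between the pads) lies 19 mm behind it; z points along the fingers, y is the line along which they close (so a half turn about z gives the same grasp; the last joint's range is limited). The gripper opens to 91 mm and grips with 3 to 60 N. Pads are 32 mm wide; open, the fingers measure 118 mm over their backs; the gripper's body (76 mm by 178 mm) begins 60 mm behind the grasp point.
Start: joints at [-76.318, 18.312, 89.639, -0, 72.044, -1.146], TCP at [147.157, -555.867, 213.976] pointing down, gripper open.
Joint ranges: [-177.97, 177.97], [-48.28, 115.42], [12.27, 149.76], [-77.06, 257.06], [2.81, 150.46], [-146.56, 146.56]. Speed limits (degrees/s): [147.25, 147.25, 180, 180, 180, 180].

INTERFACE

Orientations are given as [roll, pitch, yaw] about the fixed x, y, z axes, in that order (R = Rz(yaw) Ry(pitch) Rx(roll)).
In Python, from workcell import env gives the robot as it stands.
- The arm moves only by the shell command python3 -m jog 'ROWS' [FORCE]. ROWS is a JSON object of lists of equal length, an entry for each row: "jaw": the finger opening in mm, from 0 to 91.2; "slide": the shift along the tool's x, y, z in units of 30 mm (1.0 is 30 mm), a list of three; "spin": the turn about the tool's z in units of 8 degrees (1.0 is 8 degrees). In form: {"jaw": [jaw, ...], "slide": [[dx, dy, dz], ...], "spin": [spin, ...]}. A call has 1 to 10 rows; each row shifts and turns the commanded pose from where the row before left it, along the tool's axes as they then stand; what a row does not reach is not made up. A row lasts 1/10 s, in which the tool goes at most 50 mm and 8.59 degrees, less where a joint would pass 70% of its speed; a pose out of reach is approached as far as the arm can. A call is refused whole if a number of a shift passes 1 or a number of a turn 1, either way. A call with a gripper value outside its range is refused whole. The fingers move at their own pace and stop on an object; FORCE is the grip in N (left out, the last holds). Time passes only in rows, so rows that do not move let the fingers close. It gives the time, the measured TCP pose, the force, the opening and the grip force at its end, in the units of the state.
- env.state(): the state, without advancing time (a new reading comes with each control period).
- env.grab_frame(name): name is "side" or "top"; returns the picture (480x640x3 uint8, red, green, blue); there is no depth.
- env.camera_model(name): a dict with "fx", "fy", "cx", "cy" (pixels), "D" ([k1, k2, p1, p2, k3] as OpenCV has them; the pictures are not rectified), "camera_from_world" (4x4, takes a point from world to camera coordinates). Camera axes: x right, y up, looking along -z (the intrinsics and any distortion apply to the point x, -y, -z); pixel columns grow to the right and rows downward; lengths in mm; the calibration is good to about 2 mm. A picture is of the moment at which its call begins. camera_model takes no time and is no camera call.
- env.job_done(): hands the job in; it is judged then, once.
The state is a dict: "time_s": time; "qpos": joint angles; "qvel": joint speeds; "effort": joint torques, N m; "ee_pos": TCP position; "ee_rot": TCP orientation; "force": force on the tool from outside, world axes, zero at the start; "torque": the same for the moment, N m; "gripper_width": finger opening in mm; "gripper_force": force on a finger pad.
Only numpy, scipy, OpenCV 4.12 (cv2) and the standard library are available. Lean on these libraries where they do the work, as an engineer would, in place of code of your own. Each camera call takes 0.05 s, during which the arm holds its last target. There are 200 camera calls.

TASK

Set the packing gauge on the desk: take hold of the cam lever on its sprung sliding leg, pull the leg out until its index line stands level with the pointer of the marker collar, pause there a moment, and only then swing the lever fully closed, in line with the leg, without losing the mark. Finish while still gripping the lever and holding the leg at the mark with the lever closed: do not let go, as the spring would draw the leg back before the lock screw is set. Leave the marker collar and the things lying around where they are.

Things in the scene. Friction and masses are not known exactly. Their poses are not given: they have to be found in the camera images.
- gauge: The packing gauge's fixed aluminium rail, bolted to the desk, 240 x 64 mm and 30 mm high (a bolting tongue of 32 mm more at its rear end). Origin under the rail's centre on the desk; its x axis runs along the rail in the direction in which the leg is pulled out, z up, y to the left of the pull.
- stop_leg (a joint): How far the stop leg is pulled out of the rail, in m: 0 = home (its start), at most 0.105. A spring draws it home with 3 N at 0, 50 N/m more (7.5 N at 0.09). Its grey carriage (56 x 52 mm, top at z = 45 mm) rides on the rail's middle line, its centre at gauge x = -0.055 m + this value; 200 mm ahead of that the leg ends in an upright stop plate (56 mm wide, up to z = 60 mm).
- cam_lever (a joint): Angle of the cam lever, rad: 0 = fully open (long arm across the leg, 1.3 rad clockwise of the pull direction seen from above), 1.3 = fully closed at its stop (long arm in line with the leg, pointing in the pull direction). It closes anticlockwise about the vertical axis through the carriage centre, has 0.08 N m friction and stays where left. Starts between 0 and 0.2.
- lever_handle: The black cam lever's handle, an upright bar 14 mm thick, z = 52 to 82 mm. Origin on the lever's turning axis (carriage centre) at z = 67.5 mm, half the bar's height; x axis along the bar's long arm, which reaches 62 mm from the axis; the short end reaches 19 mm behind it. Gripped across its thickness at the origin, it pulls the leg along and can be turned.
- index (a point): The index line, a thin dark line on the carriage's top at its left edge (seen in the pull direction), at the carriage's middle; this point is the line's outer end, z = 45 mm. It moves with the leg.
- mark (a point): The tip of the marker's pointer, z = 43 mm, beside the path of the index line. The marker is a dark steel collar (18 mm long, 12 mm wide, up to z = 43 mm) clamped stiffly on the left side of the rail; its x axis points in the pull direction.
- marker (a joint): Where the marker collar is clamped along the rail, in m, on the same scale as joint stop_leg: the index line is level with the pointer when stop_leg equals this value (between 0.045 and 0.09). It must not be shifted.
- bearing: Bystander: steel ball bearing, 40 mm across and 15 mm high, lying beside the rail. Origin at the centre of its underside.
- fitting: Bystander: upright brass pipe fitting, 24 x 28 mm and 46 mm high, beside the rail. Origin at the centre of its underside.
- pen_blue: Bystander: pen, 142 mm long, lying on the rail's far side. Origin at the centre of its underside.
- screwdriver: Bystander: screwdriver, 202 mm long and 30 mm thick, lying right of the gauge. Origin at the centre of its underside.
- mug: Bystander: green mug, 94 mm high. Origin at the centre of its underside.
- part_box_d: Bystander: small carton box, 51 x 65 mm and 80 mm high. Origin at the centre of its underside.
- tape_clear_b: Bystander: roll of tape lying flat, 97 mm across and 48 mm high. Origin at the centre of its underside.

How it is judged:
By the outcome, as a careful person would: the job done as asked, in the order asked, and still so for the second after the job is handed in, while the arm keeps its last pose, push and grip.
It also fails if it takes over 38 s, if anything falls off the work surface, if the arm or the gripper's body presses on something with over 40 N, if the wrist force passes 120 N, or if a joint passes its speed limit or range.

## Working session

There is one attempt and no reset: what is moved stays moved. The work goes in short steps, Python scripts to look and compute and a shell command to move; the robot and the scene stay as the last step left them, time stands still between calls to the robot, and variables do not carry over. Pictures are saved under pics/ and viewed, at most 10 in all, crops included, and the job is handed in when it is done.

```bash
mkdir -p pics; ls; python3 - <<'E'
from workcell import env
import cv2
for n in("top","side"):
    cv2.imwrite(f"pics/{n}0.png",env.grab_frame(n)[:,:,::-1]); print(env.camera_model(n))
print(env.state())
E
```

```text
pics
{'fx': 591.4272951140916, 'fy': 591.4272951140916, 'cx': 319.6393991385097, 'cy': 246.83766354471888, 'D': array([-0.1043856,  0.       ,  0.       ,  0.       ,  0.       ]), 'camera_from_world': array([[-1.76261055e-02, -9.99829101e-01,  5.57583561e-03,
        -8.20780298e+01],
       [ 9.88661817e-01, -1.65969603e-02,  1.49239248e-01,
        -5.04648144e+02],
       [-1.49121201e-01,  8.14312249e-03,  9.88785395e-01,
        -1.67845247e+03],
       [ 0.00000000e+00,  0.00000000e+00,  0.00000000e+00,
         1.00000000e+00]])}
{'fx': 535.8207430731363, 'fy': 535.8207430731363, 'cx': 319.715097690025, 'cy': 235.71141659228863, 'D': array([-0.03080646,  0.        ,  0.        ,  0.        ,  0.        ]), 'camera_from_world': array([[-8.26438859e-01, -5.63025274e-01,  1.16293436e-03,
         3.57035403e+02],
       [ 3.54631806e-01, -5.18941184e-01,  7.77776529e-01,
        -3.00784835e+02],
       [-4.37304349e-01,  6.43197161e-01,  6.28539830e-01,
        -9.57955174e+02],
       [ 0.00000000e+00,  0.00000000e+00,  0.00000000e+00,
         1.00000000e+00]])}
{'time_s': 0.1, 'qpos': array([-7.63141883e+01,  1.83475899e+01,  8.96989542e+01, -6.05941684e-04,
        7.20456461e+01, -1.14466374e+00]), 'qvel': array([-0.0259112 , -0.05539796, -0.18574077,  0.07592696, -0.01976806,
        0.05849436]), 'effort': array([-2.85262740e-04, -4.13335025e+01, -2.32509452e+01,  7.27923936e-02,
        4.21944901e-02, -6.15320778e-05]), 'ee_pos': array([ 147.07807231, -555.39699966,  213.21139162]), 'ee_rot': array([-1.79907817e+02, -1.26565013e-03,  1.48306617e+01]), 'force': array([-0.7023211 , -0.27947629, -1.05749527]), 'torque': array([-0.02750918,  0.00240423, -0.01042341]), 'gripper_force': 0.0, 'gripper_width': 91.28338753797334}
```

View pics/top0.png

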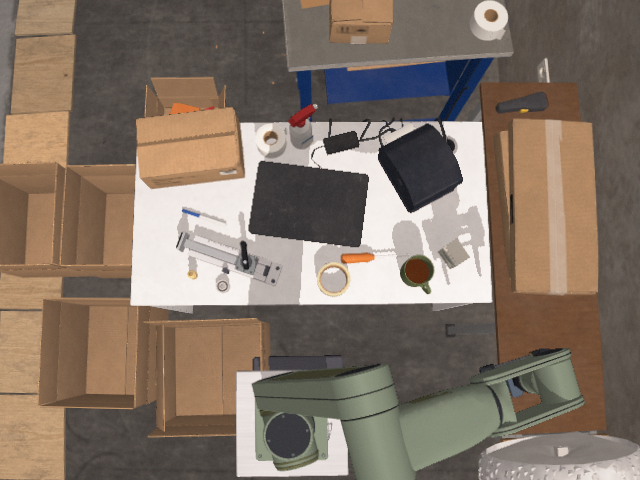

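View pics/side0.png

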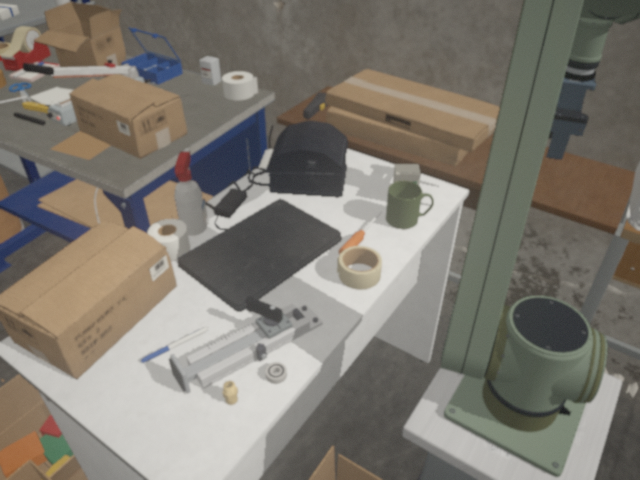

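Top view: the gauge runs from about (270,275) to the stop plate at (182,241), with the pull toward image left. The lever stands near (246,255). I'll enlarge both views.

```bash
python3 - <<'E'
import cv2
a=cv2.imread("pics/top0.png")[220:300,165:295]; b=cv2.imread("pics/side0.png")[285:395,160:335]
cv2.imwrite("pics/topc.png",cv2.resize(a,None,fx=6,fy=6,interpolation=cv2.INTER_CUBIC))
cv2.imwrite("pics/sidec.png",cv2.resize(b,None,fx=4.5,fy=4.5,interpolation=cv2.INTER_CUBIC))
E
```

```text
(no output)
```

View pics/topc.png

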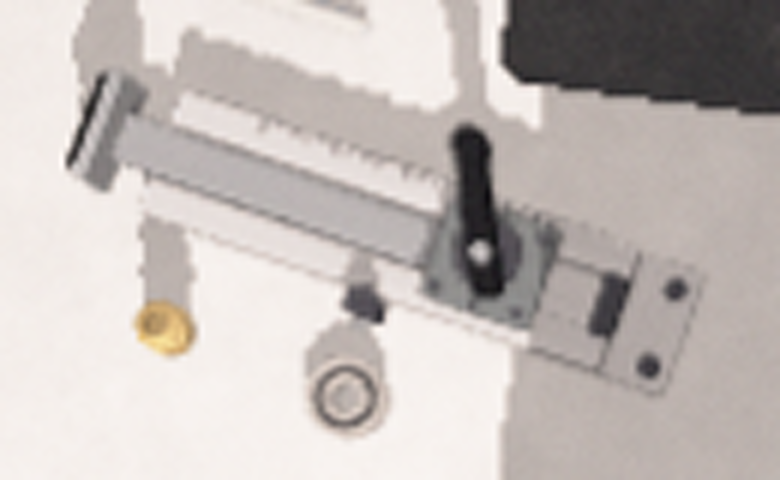

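View pics/sidec.png

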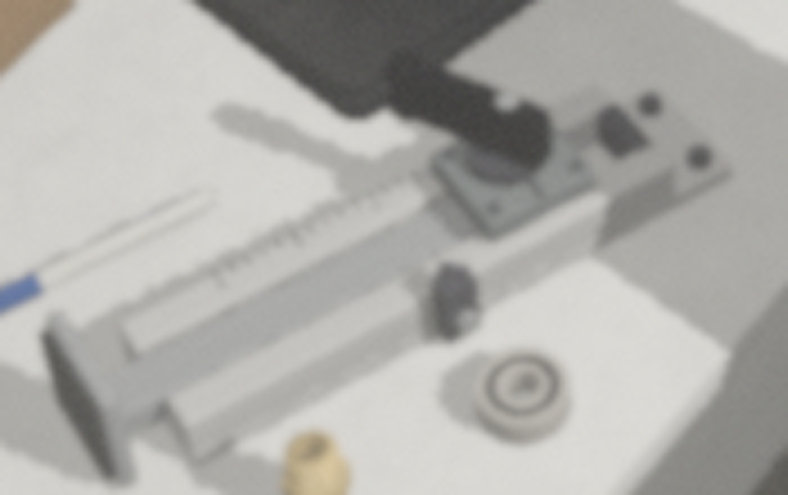

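The top crop shows the carriage corners near (423,290), (530,328), (560,235) and (450,205), the lever from (467,128) to (490,297), and the dark marker at (365,303). The side crop shows the carriage at (433,160) and (495,232), and the marker at (455,290). Next I'll fit a pose and overlay a wireframe.

```bash
cat > h.py <<'E'
import numpy as np, cv2
from workcell import env
cams={n:env.camera_model(n) for n in("top","side")}
def proj(n,P):
    m=cams[n]; T=m["camera_from_world"]; c=np.atleast_2d(P)@T[:3,:3].T+T[:3,3]
    c=c*[1,-1,-1]; K=np.array([[m["fx"],0,m["cx"]],[0,m["fy"],m["cy"]],[0,0,1]])
    return cv2.projectPoints(c.reshape(-1,1,3),np.zeros(3),np.zeros(3),K,m["D"])[0].reshape(-1,2)
CR={"top":(165,220,130,80,6),"side":(160,285,175,110,4.5)}
def tocrop(n,p):
    x,y,w,h,s=CR[n]; return (p-[x,y]+.5)*s-.5
def w(p,G):  # gauge -> world ; p=(x,y,yaw deg)
    a=np.radians(p[2]); G=np.atleast_2d(G).astype(float)
    return np.c_[p[0]+G[:,0]*np.cos(a)-G[:,1]*np.sin(a),p[1]+G[:,0]*np.sin(a)+G[:,1]*np.cos(a),G[:,2]]
def box(x0,x1,y0,y1,z): return [[x0,y0,z],[x1,y0,z],[x1,y1,z],[x0,y1,z]]
def draw(n,img,p,s,lev,mk):
    x,y,ww,hh,sc=CR[n]; im=cv2.resize(img[y:y+hh,x:x+ww],None,fx=sc,fy=sc,interpolation=cv2.INTER_CUBIC)
    def poly(G,col,cl=True): cv2.polylines(im,[np.int32(tocrop(n,proj(n,w(p,G)))*8)],cl,col,1,cv2.LINE_AA,3)
    c=-55+s
    poly(box(-120,120,-32,32,30),(0,0,255)); poly(box(c-28,c+28,-26,26,45),(0,200,0))
    poly([[c+200,-28,60],[c+200,28,60]],(255,0,0),False)
    t=np.radians(-74.5)+lev; d=np.array([np.cos(t),np.sin(t),0])
    poly([[c,0,82]-19*d,[c,0,82]+62*d],(0,255,255),False)
    poly([[c,26,45],[c,15,45]],(255,0,255),False); poly(box(-55+mk-9,-55+mk+9,32,44,43),(255,128,0))
    return im
E
cat > fit.py <<'E'
from h import *
from scipy.optimize import least_squares
obs={"top":[((-83,26,45),(530,328)),((-27,26,45),(423,290)),((-27,-26,45),(450,205)),((-83,-26,45),(560,235)),
 ((120,32,30),(143,207)),((120,-32,30),(185,95)),((-120,32,30),(605,370)),((-120,-32,30),(640,250))],
"side":[((-27,-26,45),(433,160)),((-27,26,45),(495,232)),((120,32,30),(203,440)),((120,-32,30),(125,322))]}
def r(p): return np.concatenate([((tocrop(n,proj(n,w(p,[g for g,_ in o])))-[q for _,q in o])/CR[n][4]).ravel() for n,o in obs.items()])
f=least_squares(r,[480,170,100],loss="soft_l1"); print(f.x,r(f.x).reshape(-1,2).round(1).tolist())
# lever and marker
def res(q):
    t=np.radians(-74.5)+q[0]; d=np.array([np.cos(t),np.sin(t),0]); c=np.array([-55,0,82])
    return (tocrop("top",proj("top",w(f.x,[c-19*d,c+62*d])))-[(490,297),(467,125)]).ravel()
L=least_squares(res,[.1]); print(L.x,res(L.x))
for n,o in(("top",(365,303)),("side",(455,275))):
    M=least_squares(lambda q:(tocrop(n,proj(n,w(f.x,[-55+q[0],q[1],43])))-o).ravel(),[60,38]); print(n,M.x)
for n in CR: cv2.imwrite(f"pics/ov_{n}.png",draw(n,cv2.imread(f"pics/{n}0.png"),f.x,0,L.x[0],M.x[0]))
a=cv2.imread("pics/ov_top.png");b=cv2.imread("pics/ov_side.png")
c=np.zeros((1000,800,3),np.uint8);c[:480,:780]=a;c[480:480+b.shape[0],:788]=b[:,:788]
cv2.imwrite("pics/ov.png",cv2.resize(c,(480,600),interpolation=cv2.INTER_AREA))
E
python3 fit.py
```

```text
[474.35475645 172.71314117  70.76756877] [[-0.2, 1.1], [-0.7, 1.4], [0.8, -1.5], [0.7, -0.4], [-1.2, 2.0], [-0.8, 0.1], [-0.7, 0.6], [0.6, -0.2], [-0.0, -1.3], [0.4, -0.9], [-1.6, -2.2], [0.1, 1.0]]
[0.18846138] [-2.55603821 -1.40176224 -0.47841281  1.79358867]
top [52.23988782 36.24073287]
side [54.82637537 35.63415845]
```

View pics/ov_top.png

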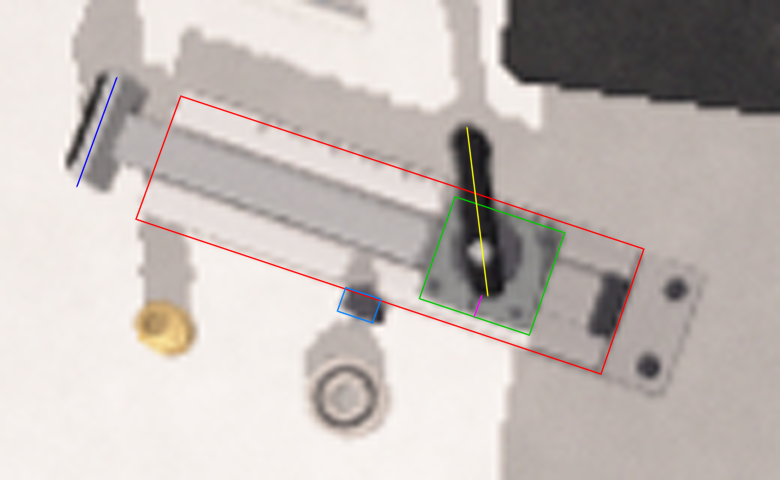

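View pics/ov_side.png

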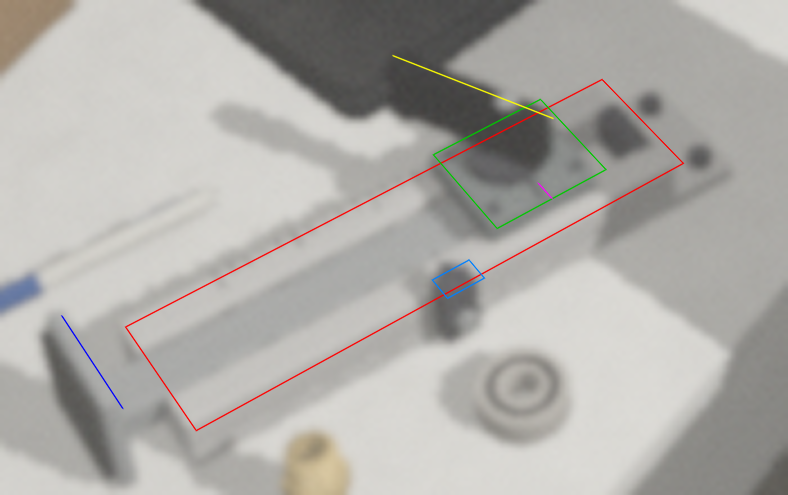

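The wireframe fits within about 3 mm. The lever pivot is near (456,121), lever yaw is about 7°, and the marker is at roughly 52–55 mm. I'll move above the pivot now.

```bash
python3 -m jog '{"jaw":[91,91,91,91,91,91,91,91,91,91],"slide":[[0.79,-0.96,0],[0.79,-0.96,0],[0.79,-0.96,0],[0.79,-0.96,0],[0.79,-0.96,0],[0.79,-0.96,0],[0.79,-0.96,0],[0.79,-0.96,0],[0.79,-0.96,0],[0.79,-0.96,0]],"spin":[0,0,0,0,0,0,0,0,0,0]}' 20
python3 -m jog '{"jaw":[91,91,91,91,91,91,91,91,91,91],"slide":[[0.79,-0.96,0],[0.79,-0.96,0],[0.79,-0.96,0],[0.79,-0.96,0],[0.79,-0.96,0],[0.79,-0.96,0],[0.79,-0.96,0],[0.79,-0.96,0],[0,0,0],[0,0,0]],"spin":[0,0,0,0,0,0,0,0,0,0]}'
```

```text
time_s: 1.1
ee_pos: [302.7, -215.3, 213.8]
ee_rot: [-180.0, 0.0, 14.8]
force: [0.4, 0.1, 0.2]
gripper_width: 90.9
gripper_force: 0.0
time_s: 2.1
ee_pos: [426.5, 54.8, 213.4]
ee_rot: [180.0, 0.1, 14.9]
force: [-0.7, -0.2, 0.1]
gripper_width: 91.2
gripper_force: 0.0
```

```bash
python3 - <<'E'
from h import *
from scipy.optimize import least_squares
def full(n,c): x,y,_,_,s=CR[n]; return (np.array(c)+.5)/s-.5+[x,y]
for n,o in(("top",(481,250)),("side",(507,100))):
    print(n,least_squares(lambda q:(proj(n,[q[0],q[1],83])[0]-full(n,o)),[456,121]).x)
a=least_squares(lambda q:np.r_[proj("top",q)[0]-full("top",(481,250)),proj("side",q)[0]-full("side",(507,100))],[456,121,83]);print(a.x,a.fun)
E
```

```text
top [458.86230061 121.36625884]
side [459.32964361 121.89309132]
[459.28708611 121.63468765  82.75003612] [-0.08429576 -0.13688827  0.10790226  0.01824345]
```

```bash
python3 -m jog '{"jaw":[91,91,70,70,60,60,50,50,50,50],"slide":[[0.78,-0.945,0],[0.78,-0.945,0],[0,0,0.5],[0,0,0.9],[0,0,0.9],[0,0,0.9],[0,0,0.5],[0,0,0.5],[0,0,0],[0,0,0]],"spin":[0,0,0.96,0,0,0,0,0,0,0]}'
python3 - <<'E'
from h import *
ims=[]
for n in("top","side"):
    im=np.mean([env.grab_frame(n)[:,:,::-1] for _ in range(4)],0).astype(np.uint8); cv2.imwrite(f"pics/{n}1.png",im)
    x,y,ww,hh,s=CR[n]; ims.append(cv2.resize(im[y-20:y+hh,x+30:x+ww],(390,300),interpolation=cv2.INTER_CUBIC))
cv2.imwrite("pics/v1.png",np.hstack(ims))
E
```

```text
time_s: 3.1
ee_pos: [457.5, 120.3, 88.2]
ee_rot: [180.0, 0.0, 7.1]
force: [0.3, 0.6, 0.9]
gripper_width: 50.0
gripper_force: 0.0
```

View pics/v1.png

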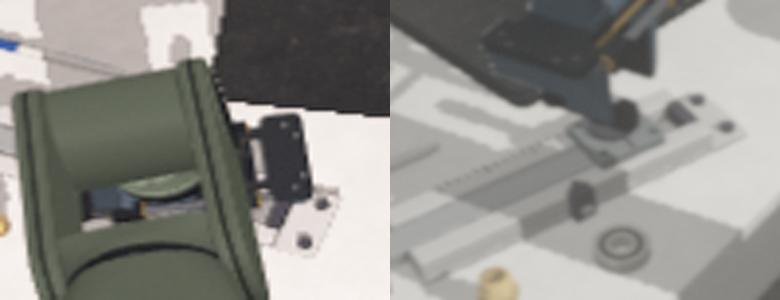

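The side view shows the fingers straddling the lever, and the top view is blocked by the arm. I'll descend and grip.

```bash
python3 -m jog '{"jaw":[50,50,50,50,10,10,10,10,10,10],"slide":[[0,0,0.5],[0,0,0.5],[0,0,0.24],[0,0,0],[0,0,0],[0,0,0],[0,0,0],[0,0,0],[0,0,0],[0,0,0]],"spin":[0,0,0,0,0,0,0,0,0,0]}' 40
python3 - <<'E'
from workcell import env
import cv2
im=env.grab_frame("side")[:,:,::-1]; cv2.imwrite("pics/side2.png",im)
print(env.state()["force"],env.state()["torque"])
E
```

```text
time_s: 4.5
ee_pos: [458.4, 122.3, 51.7]
ee_rot: [-179.9, -0.1, 7.1]
force: [-1.3, 4.7, 5.9]
gripper_width: 14.0
gripper_force: 42.0
[-1.98539735  6.15605932  5.68837939] [ 0.61158164  0.16935659 -0.05995684]
```

```bash
python3 -m jog '{"jaw":[10,10,10,10,10,10,10,10,10,10],"slide":[[0.074,-0.15,0],[0.148,-0.299,0],[0.148,-0.299,0],[0.148,-0.299,0],[0.148,-0.299,0],[0.074,-0.15,0],[0,0,0],[0,0,0],[0,0,0],[0,0,0]],"spin":[0,0,0,0,0,0,0,0,0,0]}' 45
python3 - <<'E'
from h import *
im=np.mean([env.grab_frame("side")[:,:,::-1].astype(float) for _ in range(8)],0).astype(np.uint8); cv2.imwrite("pics/side3.png",im)
s=env.state();print(s["time_s"],s["ee_pos"],s["force"],s["torque"])
x0,y0=225,310
a=cv2.resize(im[y0:y0+65,x0:x0+80],None,fx=9,fy=9,interpolation=cv2.INTER_CUBIC); cv2.imwrite("pics/v3.png",a)
E
```

```text
time_s: 5.55
ee_pos: [474.8, 167.4, 51.7]
ee_rot: [179.9, -0.1, 7.2]
force: [0.6, -5.2, 6.7]
gripper_width: 13.4
gripper_force: 47.4
5.95 [474.81351339 167.34930807  51.70036614] [-0.16286585 -5.1452379   6.89695962] [-0.70028626 -0.09875834 -0.07329211]
```

View pics/v3.png

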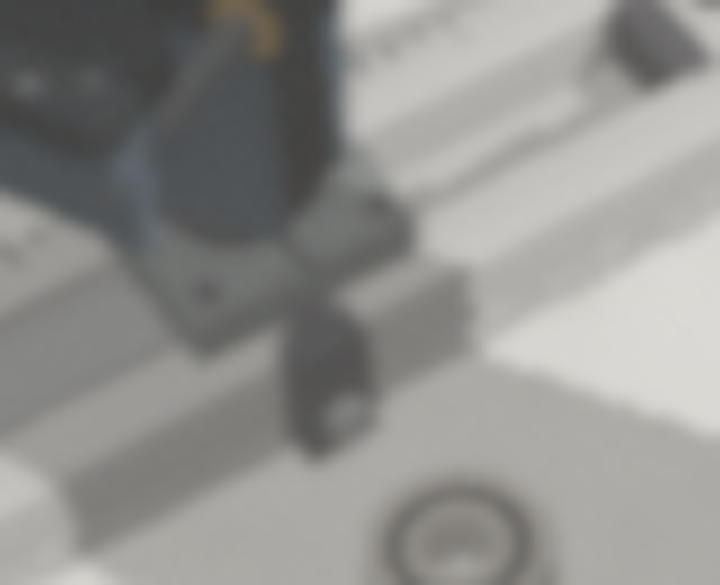

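The side view shows the carriage's near edge running from (200,350) to (410,240), so its middle is about (305,295). The collar silhouette spans columns 287–375. That is close to the mark, so I'll overlay the model and measure.

```bash
cat > m.py <<'E'
from h import *
import sys
f,X0,Y0,out=sys.argv[1],225,310,sys.argv[2]; s=float(sys.argv[3]); mk=float(sys.argv[4]); ox,oy=float(sys.argv[5]),float(sys.argv[6])
S=9; im=cv2.imread(f); a=cv2.resize(im[Y0:Y0+65,X0:X0+80],None,fx=S,fy=S,interpolation=cv2.INTER_LANCZOS4)
a=cv2.convertScaleAbs(a,alpha=1.7,beta=-60)
p=(474.35,172.71,70.77)
def P(G): return (proj("side",w(p,G))-[X0,Y0]+.5)*S-.5+[ox,oy]
c=-55+s; m=-55+mk
def L(G,col): cv2.polylines(a,[np.int32(P(G)*8)],False,col,1,cv2.LINE_AA,3)
bx=box(c-28,c+28,-26,26,45); L(bx+bx[:1],(0,255,0)); L([[c,26,45],[c,16,45]],(255,0,255))
b=box(m-9,m+9,32,44,43); L(b+b[:1],(0,128,255)); L([[m+9,44,43],[m+9,44,15]],(0,128,255)); L([[m-9,44,43],[m-9,44,15]],(0,128,255));L([[m+9,32,43],[m+9,32,15]],(0,128,255))
L([[m,32,43],[m,27,43]],(0,0,255))
L(box(-120,120,32,32,30)[:2],(255,0,0)) 
print("carr near front/rear",P([[c+28,26,45],[c-28,26,45]]).round(),"mm->px",(P([[1,26,45]])-P([[0,26,45]])).round(1))
cv2.imwrite(out,a)
E
python3 m.py pics/side3.png pics/v4.png 48 53 0 0
```

```text
carr near front/rear [[213. 337.]
 [441. 215.]] mm->px [[-4.1  2.2]]
```

View pics/v4.png

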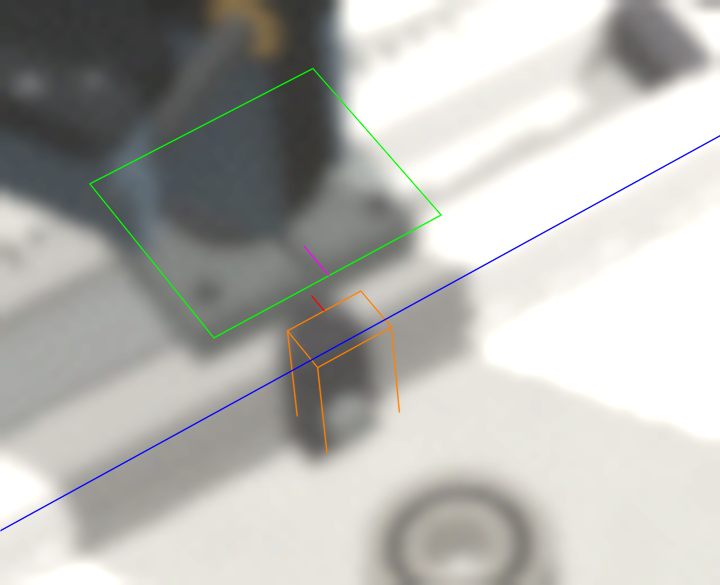

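The image suggests the carriage is roughly 3 mm further out than the TCP figure says. I'll measure intensity profiles numerically in gauge coordinates for the index line and the pointer.

```bash
cat > prof.py <<'E'
from h import *
import sys
p=(474.35,172.71,70.77)
def prof(f,xs,y,z,n="side"):
    im=cv2.imread(f,0).astype(np.float32); q=proj(n,w(p,[[x-55,y,z] for x in xs])).astype(np.float32)
    return cv2.remap(im,q[None,:,0].copy(),q[None,:,1].copy(),cv2.INTER_CUBIC)[0].astype(int)
if __name__=="__main__":
    xs=np.arange(-34,36,2)
    print("x   ",*(f"{v:4d}" for v in xs))
    for y in (16,18,20,22,24,26,28,30): print("home y",y,*(f"{v:4d}" for v in prof("pics/side1.png",xs,y,45)))
    xs=np.arange(16,86,2); print("x   ",*(f"{v:4d}" for v in xs))
    for y in (16,18,20,22,24,26,28,30): print("now y",y,*(f"{v:4d}" for v in prof("pics/side3.png",xs,y,45)))
    xs=np.arange(36,74,1); print("x   ",*(f"{v:4d}" for v in xs))
    for f in("side1","side3"):
        for y in (22,24,26,28,30,32,34,36,38,40,42,44): print(f,"mk y",y,*(f"{v:4d}" for v in prof(f"pics/{f}.png",xs,y,43)))
E
python3 prof.py
```

```text
x     -34  -32  -30  -28  -26  -24  -22  -20  -18  -16  -14  -12  -10   -8   -6   -4   -2    0    2    4    6    8   10   12   14   16   18   20   22   24   26   28   30   32   34
home y 16  128  148  155  157  153  145  133  121  119  126  136  141  142  142  143  142  139  131  122  127  137  141  141  142  142  142  138  125  107  100  103  108  108  106  112
home y 18  130  148  157  157  154  147  136  124  121  129  137  141  142  143  143  143  141  132  125  129  138  141  142  142  143  141  136  126  108  101  104  107  108  105  112
home y 20  133  150  157  158  155  149  141  134  130  137  140  142  143  142  143  143  142  135  126  127  138  141  142  144  144  141  135  122  110  105  107  108  107  106  112
home y 22  137  154  161  161  160  156  148  141  139  141  142  143  143  144  144  143  142  137  129  128  136  141  142  142  143  139  132  118  109  107  107  107  106  107  113
home y 24  156  164  170  170  169  164  154  144  140  141  140  140  140  141  140  140  139  137  132  130  134  137  138  139  139  136  127  114  105  103  103  102  104  106 
[... 6602 characters left out ...]
 89   89   88   88   89   89   89   89   91   96  101  112  120  129  135  139  141  141
side3 mk y 40  137  137  136  136  136  136  136  135  135  134  130  125  119  110  101   92   89   87   88   88   88   88   88   87   88   88   87   87   88   88   93   98  106  115  123  127  129  132
side3 mk y 42  129  129  129  129  128  129  129  128  128  127  125  121  114  107   99   93   87   85   84   85   85   85   85   86   85   85   86   86   85   86   86   90   96  103  112  118  123  124
side3 mk y 44  127  127  126  126  127  127  126  125  125  125  123  121  118  110  103   94   89   84   83   83   84   83   83   83   83   82   82   83   83   82   83   85   89   95  102  110  116  121
```

Index line now reads about x=50.2, from about 3 at home. The pointer reads about 56, so roughly 5.5 mm remains. I'll move 5 mm and re-measure, with a check against the initial top view.

```bash
python3 -m jog '{"jaw":[10,10,10,10,10],"slide":[[0.037,-0.075,0],[0.037,-0.075,0],[0,0,0],[0,0,0],[0,0,0]],"spin":[0,0,0,0,0]}'
cat > meas.py <<'E'
from prof import *
f=sys.argv[1]; im=np.mean([env.grab_frame("side")[:,:,::-1].astype(float) for _ in range(6)],0).astype(np.uint8); cv2.imwrite(f,im)
s=env.state();print(s["time_s"],s["ee_pos"].round(2),s["ee_rot"].round(2),s["force"].round(1),s["torque"].round(2))
xs=np.arange(40,72,1); print("x   ",*(f"{v:4d}" for v in xs))
for y in (14,16,18,20,22,24,26,28,30): print("y",y,*(f"{v:4d}" for v in prof(f,xs,y,45)))
E
python3 meas.py pics/side4.png
python3 - <<'E'
from prof import *
for xs,ys,z in((np.arange(-10,12),(12,15,18,21,24,26,28),45),(np.arange(40,68),(20,24,26,28,30,32,36,40),43)):
    print("top x",*(f"{v:4d}" for v in xs))
    for y in ys: print("y",y,*(f"{v:4d}" for v in prof("pics/top0.png",xs,y,z,"top")))
E
```

```text
time_s: 6.45
ee_pos: [476.5, 172.0, 51.7]
ee_rot: [179.9, -0.1, 7.2]
force: [0.3, -6.3, 6.4]
gripper_width: 13.7
gripper_force: 47.5
6.75 [476.52 172.02  51.72] [ 1.7987e+02 -1.0000e-01  7.2100e+00] [ 1.4 -5.7  7.4] [-0.72 -0.08  0.04]
x      40   41   42   43   44   45   46   47   48   49   50   51   52   53   54   55   56   57   58   59   60   61   62   63   64   65   66   67   68   69   70   71
y 14  113  114  114  114  114  114  113  114  114  114  113  112  109  105  101   99  100  103  106  109  112  113  114  114  114  115  115  115  114  113  112  111
y 16  113  113  114  114  115  114  114  114  114  113  113  111  109  105  102  100  101  104  108  110  112  113  114  114  114  115  115  115  114  113  113  112
y 18  112  112  112  113  113  112  112  114  114  113  111  110  108  104  100   99  100  104  108  110  111  112  112  112  113  113  113  113  113  113  113  112
y 20  110  110  110  111  111  111  111  111  111  111  110  109  107  104  100   98   99  102  105  107  109  110  110  111  111  111  110  111  111  112  111  111
y 22  107  107  106  106  106  106  106
[... 2312 characters left out ...]
  223  220  221  213  199  182  159  137  122  114  111  116  127  135  144  150  155  159  163  167  168  169  174  184
y 30  217  214  211  207  196  193  185  169  155  138  122  110  103   95   93   97  101  106  113  119  123  127  140  157  168  178  185  188
y 32  196  187  178  164  154  144  129  116  104   93   90   91   90   86   85   85   85   87   91   92   93  104  131  156  181  202  209  213
y 36  212  183  143  109   82   69   69   74   74   76   79   81   80   79   79   79   80   82   79   78   90  110  139  177  206  226  240  246
y 40  206  156   97   55   42   57   72   77   79   79   78   78   79   83   84   85   84   81   83   91   97  111  136  165  193  220  234  239
```

The index now reads about 55.2 and the pointer tip about 55.7. Top-view evidence bounds the mark on the other side, so the two agree within about 0.5 mm. The pause has been held, so I'll start swinging the lever closed (anticlockwise, negative spin).

```bash
python3 -m jog '{"jaw":[10,10,10,10,10,10,10,10,10,10],"slide":[[0,0,0],[0,0,0],[0,0,0],[0,0,0],[0,0,0],[0,0,0],[0,0,0],[0,0,0],[0,0,0],[0,0,0]],"spin":[0,0,-0.25,-0.5,-0.5,-0.5,-0.5,-0.5,-0.5,-0.25]}' 
python3 meas.py pics/side5.png
```

```text
time_s: 7.75
ee_pos: [476.4, 172.1, 51.7]
ee_rot: [179.9, -0.0, 35.3]
force: [0.3, -5.8, 6.1]
gripper_width: 13.9
gripper_force: 47.5
8.05 [476.44 172.1   51.73] [ 1.7985e+02 -3.0000e-02  3.5210e+01] [ 0.1 -6.1  6.9] [-0.61 -0.03  0.08]
x      40   41   42   43   44   45   46   47   48   49   50   51   52   53   54   55   56   57   58   59   60   61   62   63   64   65   66   67   68   69   70   71
y 14   89   90   93   97  100  102  105  108  110  111  110  110  108  104  101   99  101  105  107  109  110  111  112  113  113  113  113  113  114  114  113  111
y 16   94   97  100  103  106  109  111  112  113  114  113  112  109  105  102  101  103  106  110  112  113  114  114  114  114  114  115  115  115  114  114  112
y 18  101  104  107  109  111  112  113  113  113  113  113  111  109  105  102  101  103  106  109  111  113  114  114  113  113  114  114  114  114  114  113  112
y 20  107  108  108  110  111  111  111  111  111  110  110  109  107  104  101  100  101  104  106  108  109  110  110  110  110  111  111  112  112  111  111  111
y 22  106  106  106  107  107  106  106  107  107  106  106  105  103  101  100  100   99  100  101  103  104  104  105  105  106  106  106  106  106  106  105  106
y 24  102  102  102  102  102  102  101  102  102  102  102  101  100   99   99   98   98   98   99   99   99  100  100  100  101  102  101  101  102  103  102  101
y 26   99   99   99  100  100   99  100  100   99   99   98   98   98   97   97   96   95   95   96   97   97   98   98   97   97   97   98   99  100  100   99   98
y 28  101  101  102  102  101  102  103  103  101  100   99   98   96   95   94   93   92   93   94   94   95   98   99   98   98   99  100  100  101  102  102  102
y 30  114  115  116  117  117  116  116  115  113  110  107  101   98   95   93   92   91   91   92   92   94   97  100  104  106  109  111  114  115  115  116  117
```

The index held, with little lateral force. I'll finish the swing.

```bash
python3 -m jog '{"jaw":[10,10,10,10,10,10,10,10,10,10],"slide":[[0,0,0],[0,0,0],[0,0,0],[0,0,0],[0,0,0],[0,0,0],[0,0,0],[0,0,0],[0,0,0],[0,0,0]],"spin":[-0.25,-0.5,-0.5,-0.5,-0.5,-0.5,-0.5,-0.5,-0.25,-0.25]}' 
python3 meas.py pics/side6.png
```

```text
time_s: 9.05
ee_pos: [476.2, 172.2, 51.7]
ee_rot: [179.9, 0.0, 69.2]
force: [-0.3, -6.4, 6.6]
gripper_width: 13.8
gripper_force: 47.5
9.35 [476.21 172.14  51.71] [1.7989e+02 6.0000e-02 6.9200e+01] [ 0.4 -6.3  9.1] [-0.42  0.01  0.15]
x      40   41   42   43   44   45   46   47   48   49   50   51   52   53   54   55   56   57   58   59   60   61   62   63   64   65   66   67   68   69   70   71
y 14  110  110  110  110  111  111  111  111  111  111  109  108  105  102   99   96   97   99  101  103  105  106  107  108  109  111  112  113  113  113  111  110
y 16  112  113  113  113  112  113  113  113  114  113  112  110  108  103  100   99  100  104  108  110  111  111  112  113  113  114  114  115  115  114  113  110
y 18  112  113  113  112  112  112  112  112  112  112  111  110  108  104  100   99  101  105  108  111  112  112  112  112  113  113  113  113  113  114  114  112
y 20  108  110  110  110  110  111  110  110  110  109  109  108  106  103  100   99  100  103  106  108  109  110  110  110  110  110  111  111  110  110  111  110
y 22  106  106  105  105  106  106  106  106  106  105  104  104  104  102   98   97   97   98  100  103  105  105  105  105  105  106  106  106  107  107  106  106
y 24  101  101  101  101  100  101  100  100  100  101  100   99   99   99   97   95   95   96   98   99  100  100  100  100  100  100  101  101  101  101  101  101
y 26   98   97   97   98   98   98   98   98   97   98   98   98   97   96   96   95   95   95   96   97   97   96   97   97   98   97   98   99   99   98   98   98
y 28  100  100  100  100  100  101  101  101  100  100   99   98   96   95   93   92   91   92   92   94   95   96   97   98   98   99  100  100  100  101  102  102
y 30  113  113  114  116  115  115  115  114  112  109  106  101   98   94   92   91   90   90   90   91   94   96   99  103  106  109  111  114  114  114  116  117
```

```bash
for i in 1 ; do python3 -m jog '{"jaw":[10,10,10,10],"slide":[[0,0,0],[0,0,0],[0,0,0],[0,0,0]],"spin":[-0.13,-0.12,0,0]}'; python3 -c "
from workcell import env;s=env.state();print(s['torque'],s['ee_rot'])"; done
python3 -m jog '{"jaw":[10,10,10,10],"slide":[[0,0,0],[0,0,0],[0,0,0],[0,0,0]],"spin":[-0.13,-0.12,0,0]}'; python3 -c "
from workcell import env;s=env.state();print(s['torque'],s['ee_rot'])"
```

```text
time_s: 9.75
ee_pos: [476.2, 172.1, 51.7]
ee_rot: [179.9, 0.0, 70.9]
force: [-0.6, -6.2, 6.7]
gripper_width: 14.1
gripper_force: 46.9
[-0.8608648  -0.04880257 -1.17667703] [1.79928390e+02 2.44431398e-02 7.09184168e+01]
time_s: 10.15
ee_pos: [476.2, 172.2, 51.7]
ee_rot: [179.9, 0.0, 72.8]
force: [-0.2, -5.7, 7.9]
gripper_width: 14.8
gripper_force: 48.0
[-0.89911527 -0.07871061 -1.49702929] [1.79940848e+02 8.71103465e-03 7.28326537e+01]
```

The torque step to −1.5 N·m shows the closed stop is reached. Final check:

```bash
python3 meas.py pics/side7.png | sed -n '1,8p'; python3 - <<'E'
import cv2,numpy as np
im=cv2.imread("pics/side7.png"); cv2.imwrite("pics/v7.png",cv2.convertScaleAbs(cv2.resize(im[305:365,220:300],None,fx=10,fy=10,interpolation=cv2.INTER_CUBIC),alpha=1.6,beta=-70))
E
```

```text
10.45 [476.21 172.19  51.72] [1.7994e+02 1.0000e-02 7.2830e+01] [-0.7 -6.4  6.7] [-0.94 -0.14 -1.59]
x      40   41   42   43   44   45   46   47   48   49   50   51   52   53   54   55   56   57   58   59   60   61   62   63   64   65   66   67   68   69   70   71
y 14  106  105  104  103  104  104  104  105  105  105  103  102  100   97   94   94   96   98  101  103  105  106  106  107  109  111  112  112  113  114  113  111
y 16  110  111  110  110  110  111  112  112  111  110  109  107  105  102   99   98   99  103  107  110  111  111  112  113  113  114  115  115  114  113  113  111
y 18  111  112  112  111  111  111  112  113  113  112  110  109  107  103   99   98  101  105  109  111  112  112  112  112  113  113  113  113  113  114  113  111
y 20  109  109  110  109  109  109  110  109  109  109  109  107  105  103  100   97   99  102  105  107  108  110  110  110  110  110  110  111  110  111  110  110
y 22  105  105  105  106  106  106  106  105  105  105  105  105  102  100   99   98   98  100  101  103  105  105  106  105  105  105  105  105  106  105  105  106
y 24  100  101  101  101  101  101  101  100  100  100  101  101  100   99   98   97   97   97   97   98   99  100  100  100  100  100  101  101  101  101  101  101
```

View pics/v7.png

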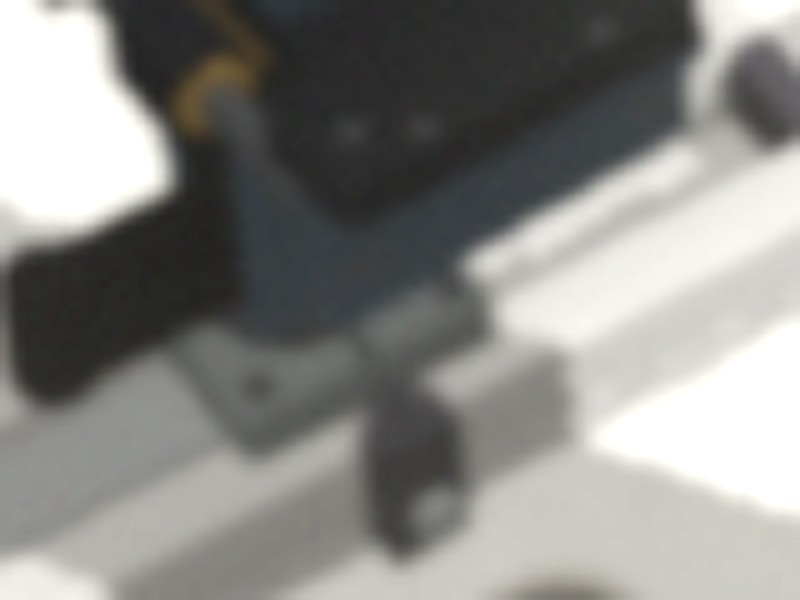

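The final view shows the lever at (100,330) in line with the leg. The index line at about (370,360) meets the pointer tip at about (385,380), continuing the same line into the collar. The grip is still held.

```bash
python3 -c "
from workcell import env;print(env.job_done())"
```

```text
the job is handed in; nothing more can be done
None
```

I handed the job in with the leg pulled out about 52 mm, the index line within about 1 mm of the pointer by camera, and the lever closed against its stop and still gripped; the marker collar was never touched, and the verdict was not shown.

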